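# Measure the free play of a hand-cranked label feeder

## Task

Check the hand-cranked label feeder for free play. First push the blue lock slide fully in so that its drum is held, swing the folded black crank handle up and over to its stop, then rock the crank gently clockwise (seen from above) until it meets springy resistance, and anticlockwise until it does so again, without forcing it or touching the red drag needles. The needles keep the reading: if their tips now stand more than 60 degrees apart the coupling is worn, so slide the white verdict knob fully to its red end, otherwise fully to its green end. Leave the handle out, the lock slide in and everything else on the table where it is.

Things in the scene. Friction and masses are not known exactly. Their poses are not given: they have to be found in the camera images.
- feeder: the feeder's fixed grey base plate, 190 x 230 x 12 mm (x -80 to 110, y -80 to 150), on a plywood board whose top is 110 mm above the table; origin on its underside on the crank's vertical axis; at yaw 0 its x axis points away from the robot, y to the robot's left, z up. Parts on the axis, with heights: toothed drum (150 mm across, top 32), white dial (112 across, top 43), red needles (to 49), crank arm (10 wide, 56 to 64), park fork (22 long, 25 wide, top 92)
- crank_axis (a point): point on the crank's fixed vertical axis, 80 mm above the base's underside, level with the handle's hinge
- crank_tip (a point): point on the horizontal hinge pin of the folding handle, at the end of the crank arm, 80 mm from the crank's axis and 80 mm above the base's underside; turns with the crank; its x axis points from the arm's end towards the crank's axis
- handle_grip (a point): point on the centre line of the round black folding handle (14 mm thick, 72 mm long from its hinge pin), 40 mm from the hinge pin. Folded, the handle lies level 80 mm above the base's underside, from the arm's end in towards the axis with its end in the park fork; swung out it stands up on the arm's end, leaning 9 degrees outward
- lock_knob (a point): centre of the grip of the upright blue knob (22 mm thick, from 38 to 60 mm above the base's underside; this point 48 mm) on the lock slide, 125 mm from the crank's axis on the base's +y side when out, 105 mm when in; it slides straight along the base's -y, towards the axis
- needle_p_tip (a point): tip of the red drag needle on the anticlockwise side, 52 mm from the axis, 49 mm above the base's underside; a pin under the crank arm pushes it along anticlockwise and it stays where it was left
- needle_n_tip (a point): tip of the red drag needle on the clockwise side, likewise pushed along clockwise; the tips 60 degrees apart are 52 mm apart; both needles' tips stand 0.1 rad beyond the crank arm when it touches them
- verdict_knob (a point): centre of the grip of the upright white verdict knob (18 mm thick, from 36 to 54 mm above the base's underside; this point 43 mm), standing at x 65, y 120 mm on the base when half-way; it slides 20 mm each way along the base's x
- verdict (a joint): verdict slide, m: +0.020 far end, red (worn), -0.020 near end, green (fit), about 0 at the start; about 2 N of friction, stays where it is left
- lock (a joint): lock slide, 0 out, 0.020 m fully in, where its bolt stands between two drum teeth; about 2 N of friction, stays where it is left
- handle (a joint): folding handle, 0 folded in, 1.72 rad swung up and over to its stop just past vertical; its hinge pin is level and square to the crank arm; friction holds it; pinched tightly it lags behind the fingers, so push it on to the stop. Folded, it sits in the park fork and the crank cannot turn
- crank (a joint): crank angle, rad, 0 at the start (arm along the base's -x, towards the robot at yaw 0), positive anticlockwise from above. It turns freely through the free play, which reaches an unknown 0.1 to 0.8 rad on each side of 0 (unequal), and then meets the springy coupling
- drum (a joint): angle of the drum; with the slide in it can move only about 0.02 rad; with the slide out it would turn along with the crank
- coupling (a joint): twist of the springy coupling between crank and drum, rad, 0 in the free play, positive when pressed anticlockwise, negative clockwise; 5 N m per rad, so 0.05 rad takes about 3 N at the handle; beyond 0.2 rad (12 N) counts as forced
- marker: bystander: white marker pen with black cap, 135 mm long; origin under its centre
- oil_bottle: bystander: clear bottle with black cap, 50 mm across, 102 mm high; origin under its centre
- balm_tin: bystander: round white tin, 90 mm across, 32 mm high; origin under its centre
- masking_tape: bystander: roll of buff masking tape, 98 mm across, 25 mm high; origin under its centre
- needle_p: the red drag needle on the anticlockwise side; origin on the axis at the base's underside
- needle_n: the red drag needle on the clockwise side; origin on the axis at the base's underside

How it is judged:
By the outcome, as a careful person would: the job done as asked, in the order asked, and still so for the second after the job is handed in, with the robot touching nothing.
It also fails if it takes over 64 s, if anything falls off the work surface, if the arm or the gripper's body presses on something with over 40 N, if the wrist force passes 120 N, or if a joint passes its speed limit or range.

## Robot

A 6-joint arm with a two-finger parallel gripper is mounted at the origin on a cart in front of the work surface, level with it; the furniture and walls round the work are solid. World frame = base frame: x ahead of the robot, y to its left, z up, the work surface at z = 0. Lengths are in m, angles in rad, forces in N, time in s.
With the tool pointing down it reaches from about 0.3 to 0.875 m from the base axis. Payload 6.4 kg.
Tool frame: the origin (TCP) lies midway between the tips of the shut fingers; the grasp point (between the pads) lies 19 mm behind it (hold_point_z is the distance from the TCP to the grasp point, in m); z points along the fingers, y is the line along which they close (so a half turn about z gives the same grasp; the last joint's range is limited). The gripper opens to 85 mm and grips with 20 to 120 N. Pads are 22 mm wide; open, the fingers measure 114 mm over their backs; the gripper's body (76 mm by 85 mm) begins 54 mm behind the grasp point. The pads swing forward as they close: fully open they stand 13 mm farther back than shut.
Start: joints at [1.103, 0.181, 1.607, -0, 1.354, -0.206], TCP at [0.149, 0.555, 0.231] pointing down, gripper open.
Joint ranges: [-2.99, 2.99], [-0.89, 2.07], [0.3, 2.58], [-1.14, 4.28], [0, 2.63], [-3.12, 3.12]. Speed limits (rad/s): [2.57, 2.57, 3.01, 3.14, 3.14, 3.14].

## Interface

Orientations are given as a rotation vector (axis times angle).
In Python, from station import * gives the robot as it stands.
- The arm moves only by the tool jog_arm, never from a script. Its argument "moves" is a list that holds one entry, the list of rows, each a list of 7 numbers: the shift along the tool's x, y, z in cm, then the turn, a rotation vector about the tool's x, y, z in degrees, then the opening in per cent of the stroke, from 0 (shut) to 100 (fully open). In form: [[[tx, ty, tz, wx, wy, wz, fingers], ...]]. A call has 1 to 8 rows; each row shifts and turns the commanded pose from where the row before left it, along the tool's axes as they then stand; what a row does not reach is not made up. A row lasts 1/10 s, in which the tool goes at most 50 mm and 8.59 degrees, less where a joint would pass 70% of its speed; a pose out of reach is approached as far as the arm can. A call with a gripper value outside its range is refused whole. The fingers move at their own pace and stop on an object; "squeeze" is the grip in N (left out, the last holds). Time passes only in rows, so rows that do not move let the fingers close. It gives the time, the measured TCP pose, the force, the opening and the grip force at its end, in the units of the state.
- get_state(): the state, without advancing time (a new reading comes with each control period).
- read_camera(name): name is "scene" or "top" or "wrist"; returns the picture (400x640x3 uint8, red, green, blue); there is no depth.
- calibration(name): a dict with "intrinsics" (3x3 intrinsics, pixels), "D" ([k1, k2, p1, p2, k3] as OpenCV has them; the pictures are not rectified), "world_to_cam" (4x4, takes a point from world to camera coordinates). Camera axes: x right, y down, z forward; pixel columns grow to the right and rows downward; lengths in m; the calibration is good to about 2 mm. A picture is of the moment at which its call begins: read the wrist's pose just before it. calibration takes no time and is no camera call; for the wrist camera it gives the pose at the moment of the call.
- hand_in(): hands the job in; it is judged then, once.
Trained networks look in the newest picture that a camera, given by its name, has taken for a name from the list of things; names that differ only in an ending like _2 or _b are one class to them, and where a whole thing is asked for, a point or a joint stands for the part that bears it (a point fixed in the world has none). Each returns a list of dicts, best first, with "score" (0 to 1); they miss things now and then, are a little off and sometimes report something else, mostly with a low value. They report only what shows in the picture. A call takes as long as a camera call.
- regions_of(thing, camera): "region" (400x640 bool, what is visible of it) and "bbox" ([left, top, right, bottom] in pixels, round what is visible of it).
The state is a dict: "time": time; "qpos": joint angles; "joint_velocities": joint speeds; "joint_torque": joint torques, N m; "eef_pos": TCP position; "ee_rot": TCP orientation; "wrist_force": force on the tool from outside, world axes, zero at the start; "wrist_torque": the same for the moment, N m; "opening": opening from 0.0 (shut) to 1.0 (fully open); "grip_force": force on a finger pad.
Only numpy, scipy, OpenCV 4.12 (cv2) and the standard library are available. Lean on these libraries where they do the work, as an engineer would, in place of code of your own. Each camera call takes 0.05 s, during which the arm holds its last target. There are 200 camera calls.

## Working session

There is one attempt and no reset: what is moved stays moved. The work goes in short steps, Python scripts to look and compute and a tool call to move; the robot and the scene stay as the last step left them, time stands still between calls to the robot, and variables do not carry over. Pictures are saved under pics/ and viewed, at most 10 in all, crops included, and the job is handed in when it is done.

Besides the shell and the picture viewer there is one more tool, called by a JSON object that holds its "op" and its "data". jog_arm: Moves the arm, as the interface text tells. Its arguments: {"type":"object","properties":{"moves":{"type":"array","items":{"type":"array","items":{"type":"array","items":{"type":"number"}}}},"squeeze":{"type":"number"}},"required":["moves"]}

```bash
mkdir -p pics; cat > h.py <<'E'
from station import *
import numpy as np, cv2
from scipy.spatial.transform import Rotation as R
def snap(cam,f=None):
    c=calibration(cam); im=np.asarray(read_camera(cam))
    if f: cv2.imwrite('pics/'+f,im[:,:,::-1])
    return im,c
def proj(P,c):
    T=np.array(c['world_to_cam']); rv=cv2.Rodrigues(T[:3,:3])[0]
    return cv2.projectPoints(np.float64(P).reshape(-1,3),rv,T[:3,3],np.array(c['intrinsics']),np.array(c['D'],float))[0].reshape(-1,2)
def ray(uv,c,z):
    T=np.array(c['world_to_cam']); n=cv2.undistortPoints(np.float64(uv).reshape(-1,1,2),np.array(c['intrinsics']),np.array(c['D'],float)).reshape(-1,2)
    d=np.c_[n,np.ones(len(n))]@T[:3,:3]; o=-T[:3,:3].T@T[:3,3]
    return o+d*((z-o[2])/d[:,2])[:,None]
E
python3 - <<'E'
from h import *
s=get_state(); print({k:np.round(v,3) for k,v in s.items()})
ims=[]
for cam in ['top','scene']:
    im,c=snap(cam,cam+'0.png')
    for t in ['feeder','lock_knob','verdict_knob','handle_grip','needle_p','needle_n']:
        for r in regions_of(t,cam)[:2]:
            m=r['region']; ys,xs=np.nonzero(m); print(cam,t,round(r['score'],2),np.round(r['bbox']),xs.mean().round(1),ys.mean().round(1),m.sum())
    T=np.array(c['world_to_cam']); print(cam,-T[:3,:3].T@T[:3,3])
E
```

```text
{'time': np.float64(0.0), 'qpos': array([ 1.103,  0.182,  1.608, -0.   ,  1.354, -0.206]), 'joint_velocities': array([ 0.001, -0.   , -0.001,  0.   , -0.001,  0.001]), 'joint_torque': array([-3.0000e-03, -4.4488e+01, -3.5132e+01, -0.0000e+00,  9.0000e-03,
       -0.0000e+00]), 'eef_pos': array([0.149, 0.555, 0.23 ]), 'ee_rot': array([-4.100e-01, -3.114e+00,  3.000e-03]), 'wrist_force': array([-0.166, -0.068,  0.541]), 'wrist_torque': array([ 0.001, -0.025,  0.033]), 'grip_force': np.float64(0.0), 'opening': np.float64(1.003)}
top feeder 0.56 [221. 148. 298. 218.] 262.1 183.9 4018
top handle_grip 0.67 [272. 185. 275. 206.] 273.2 196.2 120
top [ 0.29287726 -0.02849036  1.50965803]
scene feeder 0.6 [241. 157. 328. 209.] 285.2 183.0 2918
scene lock_knob 0.72 [159. 214. 187. 235.] 170.4 221.3 286
scene lock_knob 0.56 [255. 165. 264. 178.] 256.7 171.3 83
scene verdict_knob 0.51 [264. 154. 271. 167.] 266.4 161.9 49
scene verdict_knob 0.36 [278. 172. 293. 186.] 286.2 176.3 90
scene [-0.50966529 -0.52702733  1.00179322]
```

View pics/top0.png

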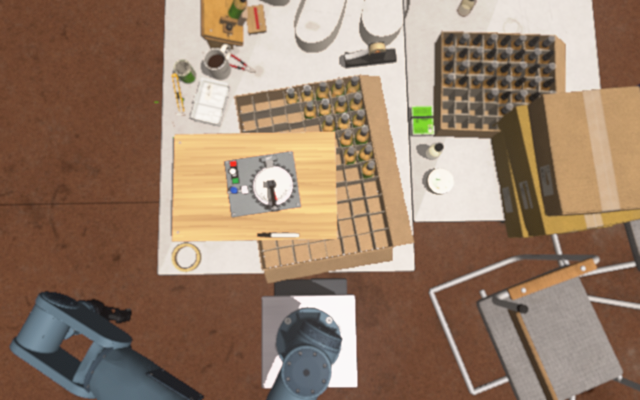

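View pics/scene0.png

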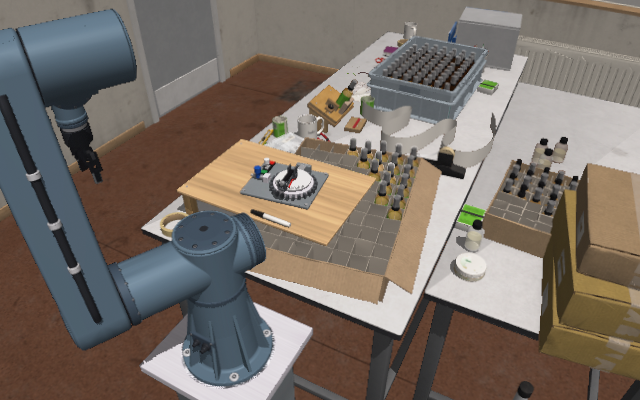

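```bash
python3 - <<'E'
from h import *
im=cv2.imread('pics/top0.png'); cv2.imwrite('pics/top0c.png',cv2.resize(im[140:230,215:315],None,fx=7,fy=6.5,interpolation=cv2.INTER_CUBIC)[:600])
c=calibration('top'); print(ray([[271,186]],c,.15), ray([[226,161],[293,152],[300,208],[231,216]],c,.122))
c=calibration('wrist'); T=np.array(c['world_to_cam']); s=get_state(); Rt=R.from_rotvec(s['ee_rot']).as_matrix()
print(np.array(c['intrinsics']).round(1), 'cam in tool',Rt.T@(-T[:3,:3].T@T[:3,3]-s['eef_pos']),(Rt.T@T[:3,:3].T).round(3)); print(Rt.round(3))
E
```

```text
[[0.51061605 0.11084643 0.15      ]] [[0.60120585 0.26222743 0.122     ]
 [0.62783488 0.04045188 0.122     ]
 [0.44103589 0.019479   0.122     ]
 [0.41856939 0.24406048 0.122     ]]
[[330.9   0.  319.9]
 [  0.  330.9 198. ]
 [  0.    0.    1. ]] cam in tool [ 0.07075473  0.00053157 -0.14292258] [[ 0.    -0.96  -0.281]
 [ 1.     0.    -0.   ]
 [ 0.    -0.281  0.96 ]]
[[-0.966  0.259  0.   ]
 [ 0.259  0.966  0.   ]
 [-0.     0.    -1.   ]]
```

View pics/top0c.png

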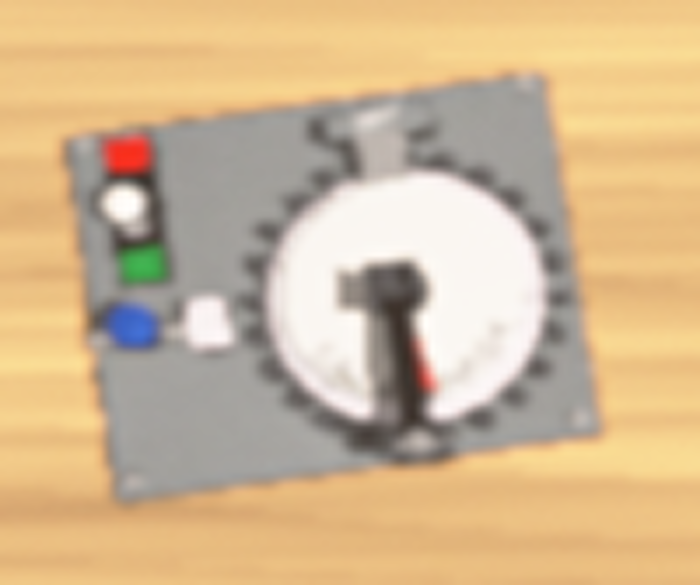

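{"op": "jog_arm", "data": {"moves": [[[0,0,-1,0,0,-5.2,100],[0,0,-1,0,0,-5.2,100],[0,0,-1,0,0,-5.2,100],[0,0,-1,0,0,-5.2,100],[-2.4,-3.8,-0.8,0,0,0,100],[-2.4,-3.8,-0.8,0,0,0,100],[-2.4,-3.8,-0.8,0,0,0,60],[-2.4,-3.8,-0.8,0,0,0,60]]]}}

```text
time: 1.5
eef_pos: [0.2603, 0.4126, 0.3037]
ee_rot: [-0.16, 3.137, 0.0]
wrist_force: [0.5, 0.0, 0.8]
opening: 0.693
grip_force: 0.0
```

{"op": "jog_arm", "data": {"moves": [[[-2.4,-3.8,-0.8,0,0,0,60],[-2.4,-3.8,-0.8,0,0,0,60],[-2.4,-3.8,-0.8,0,0,0,60],[-2.4,-3.8,-0.8,0,0,0,0],[-2.4,-3.8,-0.8,0,0,0,0],[-2.4,-3.8,-0.8,0,0,0,0],[-2.4,-3.8,0,0,0,0,0],[-2.4,-3.8,0,0,0,0,0]]]}}

```text
time: 2.3
eef_pos: [0.4825, 0.1292, 0.352]
ee_rot: [-0.159, 3.136, 0.0]
wrist_force: [0.9, 1.4, 0.0]
opening: 0.002
grip_force: 0.0
```

```bash
cat >> h.py <<'E'
F=np.array([.511,.107,.110]); YAW=.1
try: F,YAW=(lambda d:(d[:3],d[3]))(np.load('f.npy'))
except OSError: pass
def fw(P): return F+np.float64(P).reshape(-1,3)@R.from_euler('z',YAW).as_matrix().T
def tf():  # TCP in feeder frame (mm) + tool x axis dir angle in feeder (deg) + tilt
    s=get_state(); M=R.from_rotvec(s['ee_rot']).as_matrix(); Rf=R.from_euler('z',YAW).as_matrix()
    f=Rf.T@s['wrist_force']
    print('t',round(float(s['time']),2),'TCPf mm',((s['eef_pos']-F)@Rf*1e3).round(1),'yawx',np.degrees(np.arctan2(*(Rf.T@M[:,0])[[1,0]])).round(2),'z',(Rf.T@M[:,2]).round(3),'Ff',f.round(2),'op',round(float(s['opening']),3),'gf',round(float(s['grip_force']),1))
E
python3 - <<'E'
from h import *
tf()
im,c=snap('wrist')
for P,n in [((0,0,43),'ax'),((0,125,48),'l'),((65,120,43),'v'),((-80,-80,12),''),((-80,150,12),''),((110,-80,12),''),((110,150,12),''),((-80,0,80),'h')]:
    u=proj(fw(np.array(P)/1e3),c)[0]; print(n,P,u.round(1)); 
cv2.imwrite('pics/w1.png',im[:,:,::-1])
for t in ['feeder','lock_knob','verdict_knob','handle_grip','needle_p','needle_n']:
    for r in regions_of(t,'wrist')[:2]:
        m=r['region']; ys,xs=np.nonzero(m); print(t,round(r['score'],2),np.round(r['bbox']),xs.mean().round(1),ys.mean().round(1),m.sum())
        if t=='feeder': np.save('reg.npy',m); print(cv2.minAreaRect(np.argwhere(m)[:,::-1].astype(np.float32)))
E
```

```text
t 2.3 TCPf mm [-26.2  24.9 242. ] yawx -179.94 z [ 0.002 -0.    -1.   ] Ff [1.07 1.28 0.02] op 0.002 gf 0.0
ax (0, 0, 43) [296.5 194.7]
l (0, 125, 48) [413.8 196.1]
v (65, 120, 43) [403.4 250. ]
 (-80, -80, 12) [224.7 117.2]
 (-80, 150, 12) [432.9 117.6]
 (110, -80, 12) [236.7 271.6]
 (110, 150, 12) [418.3 271.7]
h (-80, 0, 80) [292.1 120.5]
feeder 0.8 [221. 115. 427. 276.] 328.7 189.5 28230
((327.94464111328125, 193.44842529296875), (159.7909698486328, 205.29766845703125), 87.95458984375)
lock_knob 0.92 [385. 182. 430. 211.] 409.9 193.7 631
lock_knob 0.75 [222. 114. 428. 277.] 328.6 189.4 27917
verdict_knob 0.64 [393. 230. 416. 259.] 403.7 244.6 384
handle_grip 0.63 [284. 120. 303. 205.] 290.1 161.5 1191
needle_p 0.64 [295. 149. 302. 172.] 299.2 160.0 58
needle_p 0.37 [224. 117. 426. 273.] 328.6 189.6 28101
needle_n 0.64 [295. 149. 302. 172.] 299.2 160.0 58
needle_n 0.37 [224. 117. 426. 273.] 328.6 189.6 28101
```

View pics/w1.png

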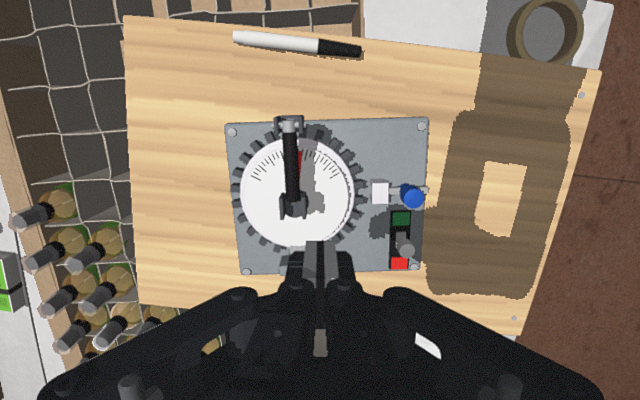

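```bash
python3 - <<'E'
from h import *
import h
from scipy.optimize import least_squares
c=calibration('wrist'); m=np.load('reg.npy').astype(np.uint8)
hull=cv2.convexHull(np.argwhere(m)[:,::-1].astype(np.int32))
q=cv2.approxPolyN(hull,4).reshape(-1,2).astype(float); print(q)
im=cv2.imread('pics/w1.png'); 
w=(im.min(2)>215).astype(np.uint8); w[:, :225]=0; w[:,365:]=0; w[:120]=0; w[260:]=0
n,l,st,ce=cv2.connectedComponentsWithStats(w); i=1+st[1:,4].argmax(); e=cv2.fitEllipse(cv2.convexHull(np.argwhere(l==i)[:,::-1].astype(np.int32))); print('dial',e)
blue=(im[...,0].astype(int)-im[...,2]>60)&(im[...,0]>90); ys,xs=np.nonzero(blue); print('blue',xs.mean(),ys.mean(),xs.min(),xs.max(),ys.min(),ys.max())
M=[(-80,-80,12),(-80,150,12),(110,150,12),(110,-80,12)]
def res(p):
    h.F=np.array([p[0],p[1],.110]); h.YAW=p[2]
    u=proj(fw(np.array(M)/1e3),c); 
    r=[u[k]-q[np.argmin(((q-u[k])**2).sum(1))] for k in range(4)]
    th=np.linspace(0,6.28,60); d=proj(fw(np.c_[56*np.cos(th),56*np.sin(th),0*th+43]/1e3),c)
    dc=np.array(cv2.fitEllipse(d.astype(np.float32))[0])-e[0]
    return np.r_[np.array(r).ravel(),dc]
r=least_squares(res,[.511,.107,.1],loss='soft_l1'); print(r.x,r.fun.round(1)) 
np.save('f.npy',[r.x[0],r.x[1],.11,r.x[2]]); res(r.x)
for P in [(0,125,60),(65,120,54),(-80,0,80),(-8,0,80),(0,0,92)]: print(P,proj(fw(np.array(P)/1e3),c)[0].round(1))
E
```

```text
[[420. 270.]
 [240. 277.]
 [221. 114.]
 [438. 116.]]
dial ((296.4689636230469, 192.11355590820312), (108.41371154785156, 113.51348876953125), 103.73882293701172)
blue 411.3309692671395 196.08510638297872 400 423 184 208
[0.50710008 0.11141561 0.10099526] [ 5.2  1.6 -3.1  0.2  0.   0.9 -2.2 -6.3  1.7 -1.1]
(0, 125, 60) [419.  197.9]
(65, 120, 54) [407.7 253.1]
(-80, 0, 80) [294.1 118.4]
(-8, 0, 80) [295.6 195.5]
(0, 0, 92) [294.8 207.4]
```

```bash
cat > fit.py <<'E'
from h import *
import h
from scipy.optimize import least_squares
im=cv2.imread('pics/w1.png'); sat=(im[...,2].astype(float)-im[...,0]); sat=cv2.GaussianBlur(sat,(3,3),0)
c=calibration('wrist')
def setp(p): h.F=np.array([p[0],p[1],.110]); h.YAW=p[2]
E=[((-80,-80),(-80,150),(-1,0)),((-80,150),(110,150),(0,1)),((-80,-80),(110,-80),(0,-1))]
p=np.array([.510,.108,.135])
for it in range(4):
    setp(p); obs=[]
    for a,b,n in E:
        for t in np.linspace(.06,.9,40):
            P=np.array(a)*(1-t)+np.array(b)*t; o=np.arange(-9,9.1,.25)*(1 if it<2 else .5)
            u=proj(fw(np.c_[P+o[:,None]*np.array(n),0*o+12]/1e3),c).astype(np.float32)
            v=cv2.remap(sat,u[:,0],u[:,1],cv2.INTER_LINEAR).ravel(); g=np.gradient(v); k=g.argmax()
            if v[-1]-v[0]>25: obs.append((P,n,u[k]))
    def res(q):
        setp(q); out=[]
        A=proj(fw(np.array([[*P,12] for P,n,_ in obs])/1e3),c); B=proj(fw(np.array([[*(P+np.array(n)),12] for P,n,_ in obs])/1e3),c)
        d=B-A; d/=np.linalg.norm(d,axis=1)[:,None]
        return ((A-np.array([o[2] for o in obs]))*d).sum(1)
    r=least_squares(res,p,loss='soft_l1',f_scale=.5); p=r.x; print(len(obs),p.round(4),np.median(abs(res(p))).round(2))
setp(p); np.save('f.npy',[p[0],p[1],.11,p[2]])
for P in [(0,125,48),(0,125,60),(65,120,54),(-80,0,80),(-8,0,80),(0,0,92),(0,0,43),(110,-80,12),(110,150,12)]: print(P,proj(fw(np.array(P)/1e3),c)[0].round(1))
tf()
E
python3 fit.py
```

```text
120 [0.5123 0.1094 0.1334] 1.02
120 [0.5124 0.1095 0.1346] 1.06
114 [0.5125 0.1098 0.134 ] 1.0
114 [0.5126 0.1097 0.1351] 0.98
(0, 125, 48) [413.5 195.7]
(0, 125, 60) [416.7 198.9]
(65, 120, 54) [407.5 254.1]
(-80, 0, 80) [288.7 124.5]
(-8, 0, 80) [293.  200.9]
(0, 0, 92) [292.5 212.8]
(0, 0, 43) [296.1 198. ]
(110, -80, 12) [239.4 276.3]
(110, 150, 12) [421.1 271. ]
t 2.65 TCPf mm [-28.6  26.2 241.3] yawx 178.14 z [-0.  0. -1.] Ff [-0.35  0.35  0.6 ] op 0.0 gf 0.0
```

{"op": "jog_arm", "data": {"moves": [[[-0.9,4.6,0,0,0,-1.9,0],[-0.9,4.6,0,0,0,0,0],[-1.0,4.7,2,0,0,0,0],[0,0,4.5,0,0,0,0],[0,0,4.5,0,0,0,0],[0,0,4.5,0,0,0,0],[0,0,4.3,0,0,0,0],[0,0,0,0,0,0,0]]]}}

```text
time: 3.45
eef_pos: [0.4863, 0.2702, 0.148]
ee_rot: [0.214, -3.122, 0.004]
wrist_force: [-0.2, 0.3, 0.1]
opening: -0.006
grip_force: 0.0
```

```bash
python3 - <<'E'
from h import *
tf()
im,c=snap('wrist'); cv2.imwrite('pics/w2.png',im[:,:,::-1])
for P in [(0,125,48),(0,125,60),(65,120,54),(-80,0,80),(0,0,92),(0,0,43)]: print(P,proj(fw(np.array(P)/1e3),c)[0].round(1))
E
```

```text
t 3.45 TCPf mm [ -4.5 162.6  38. ] yawx -179.91 z [-0.012 -0.002 -1.   ] Ff [-0.18  0.3   0.11] op -0.006 gf 0.0
(0, 125, 48) [236.2 274.3]
(0, 125, 60) [229.2 288.3]
(65, 120, 54) [233.3 396.9]
(-80, 0, 80) [-153.2   98.4]
(0, 0, 92) [-120.8  322.5]
(0, 0, 43) [ -9.8 264.4]
```

View pics/w2.png

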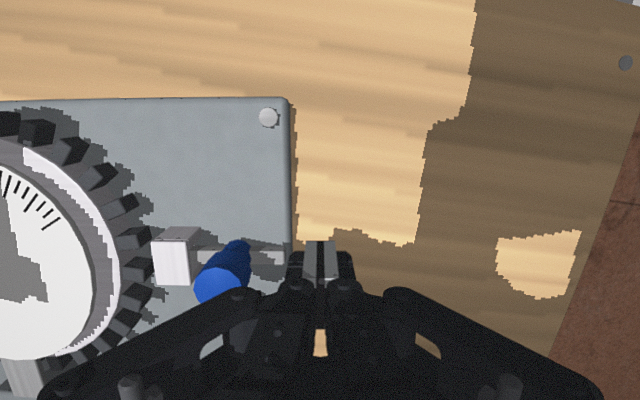

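```bash
python3 - <<'E'
from h import *
c=calibration('wrist')
for P in [(-80,150,12),(-20,150,12),(0,125,38),(0,114,60),(0,136,60),(-80,100,12)]: print(P,proj(fw(np.array(P)/1e3),c)[0].round(1))
im=cv2.imread('pics/w2.png').astype(int)
b=(im[...,0]-im[...,2]>60); ys,xs=np.nonzero(b); print(xs.min(),xs.max(),ys.min(),ys.max())
b=(im[...,0]-im[...,2]>60)&(im[...,0]>150); ys,xs=np.nonzero(b); print('top',xs.min(),xs.max(),ys.min(),ys.max(),xs.mean(),ys.mean(),b.sum())
print('sat row', (im[180,270:310,2]-im[180,270:310,0]).tolist()); print((im[80:115,200,2]-im[80:115,200,0]).tolist())
E
```

```text
(-80, 150, 12) [294.1  86.1]
(-20, 150, 12) [296.2 201.3]
(0, 125, 38) [242.2 255.5]
(0, 114, 60) [205.1 277.9]
(0, 136, 60) [256.3 278.4]
(-80, 100, 12) [195.   86.8]
193 244 240 303
top 193 240 267 302 213.36994219653178 282.94701348747594 1038
sat row [-11, -6, -12, -9, -9, -9, -12, -7, -10, -10, -12, -13, -12, -11, -8, -7, -7, -5, -7, -8, -4, 32, 45, 44, 43, 44, 75, 78, 77, 77, 74, 74, 75, 76, 80, 75, 77, 77, 73, 78]
[66, 68, 66, 70, 72, 73, 73, 73, 70, 76, 74, 75, 76, 77, 80, 82, 72, 14, -9, -9, -9, -12, -10, -8, -10, -11, -11, -13, -11, -6, -8, -8, -9, -11, -12]
```

{"op": "jog_arm", "data": {"moves": [[[0,-0.5,-0.5,0,0,0,0],[0,-0.5,0,0,0,0,0],[0,-0.5,0,0,0,0,0],[0,-0.4,0,0,0,0,0],[0,-0.4,0,0,0,0,0],[0,0,0,0,0,0,0]]]}}

```text
time: 4.1
eef_pos: [0.4956, 0.2472, 0.1597]
ee_rot: [-0.21, 3.133, 0.001]
wrist_force: [-0.4, 0.2, 1.4]
opening: 0.002
grip_force: 0.4
```

```bash
python3 -c "
from h import *
tf()"
```

```text
t 4.1 TCPf mm [  1.6 138.5  49.7] yawx 179.91 z [ 0.001  0.    -1.   ] Ff [-0.36  0.21  1.36] op 0.002 gf 0.4
```

{"op": "jog_arm", "data": {"moves": [[[0,-0.4,0,0,0,0,0],[0,-0.4,0,0,0,0,0],[0,0,0,0,0,0,0]]]}}

```text
time: 4.4
eef_pos: [0.4962, 0.2392, 0.1591]
ee_rot: [-0.211, 3.135, -0.0]
wrist_force: [0.1, 1.0, 0.5]
opening: -0.001
grip_force: 0.5
```

```bash
python3 -c "
from h import *
tf();im,c=snap('wrist')
im=im[:,:,::-1].astype(int);cv2.imwrite('pics/w3.png',im)
b=(im[...,0]-im[...,2]>60); ys,xs=np.nonzero(b); print(xs.min(),xs.max(),ys.min(),ys.max())"
```

```text
t 4.4 TCPf mm [  1.2 130.6  49.1] yawx 179.94 z [ 0. -0. -1.] Ff [0.21 0.94 0.51] op -0.001 gf 0.5
246 289 223 286[ WARN:0@0.444] global loadsave.cpp:1063 imwrite_ Unsupported depth image for selected encoder is fallbacked to CV_8U.
```

{"op": "jog_arm", "data": {"moves": [[[0,-0.4,0,0,0,0,0],[0,-0.4,0,0,0,0,0],[0,-0.3,0,0,0,0,0],[0,0,0,0,0,0,0]]]}}

```text
time: 4.85
eef_pos: [0.497, 0.2318, 0.1591]
ee_rot: [0.211, -3.134, -0.01]
wrist_force: [-0.5, 15.2, -0.5]
opening: 0.003
grip_force: 7.1
```

```bash
python3 -c "
from h import *
tf();im,c=snap('wrist')
im=im[:,:,::-1];cv2.imwrite('pics/w3.png',im);im=im.astype(int)
b=(im[...,0]-im[...,2]>60); ys,xs=np.nonzero(b); print(xs.min(),xs.max(),ys.min(),ys.max())"
```

```text
t 4.85 TCPf mm [  0.9 123.1  49.1] yawx 179.95 z [ 0.     0.007 -1.   ] Ff [ 1.6  15.14 -0.46] op 0.003 gf 7.1
249 290 223 286
```

View pics/w3.png

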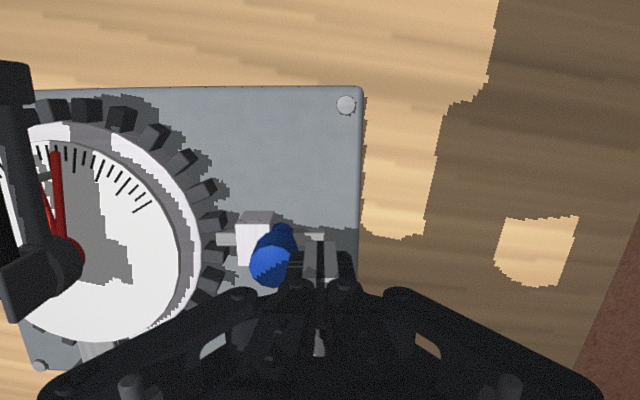

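```bash
sed -e "s/w1.png/w3.png/; s/p=np.array(\[.510,.108,.135\])/p=np.array([.5126,.1097,.1351])/; s/^E=.*/E=[((-80,30),(-80,147),(-1,0)),((-80,150),(-10,150),(0,1))]/; s/np.save/#/" fit.py > fit2.py; python3 fit2.py; cat >> fit2.py <<'E'
print(np.median(res([.5126,.1097,.1351])[:33]),np.median(res([.5126,.1097,.1351])[40:]))
E
python3 fit2.py | tail -1
```

```text
80 [0.5155 0.1066 0.137 ] 0.24
80 [0.515  0.1063 0.1325] 0.23
80 [0.515  0.1062 0.1318] 0.23
80 [0.5149 0.1062 0.1306] 0.26
(0, 125, 48) [315.6 257.6]
(0, 125, 60) [315.4 269.9]
(65, 120, 54) [306.  374.6]
(-80, 0, 80) [-48.2  83.3]
(-8, 0, 80) [  2.  272.3]
(0, 0, 92) [-19.  306.8]
(0, 0, 43) [ 69.4 251. ]
(110, -80, 12) [ 29.7 370.6]
(110, 150, 12) [352.2 378.2]
t 4.9 TCPf mm [ -1.4 126.8  49.1] yawx -179.78 z [ 0.     0.006 -1.   ] Ff [ 1.98 14.92 -0.56] op 0.001 gf 7.0
3.909578865773241 6.732953914966541
```

{"op": "jog_arm", "data": {"moves": [[[0,0.5,0,0,0,0,0],[0,0.7,0,0,0,0,0],[0,0,-2,0,0,0,0],[0,0,-3.5,0,0,0,50],[0,0,-3,0,0,0,70],[1.3,-4.5,0,0,0,0,70],[1.4,-4.5,0,0,0,0,70],[1.3,-4.5,0,0,0,0,70]]]}}

```text
time: 5.7
eef_pos: [0.4736, 0.1001, 0.2441]
ee_rot: [0.213, -3.134, 0.001]
wrist_force: [-0.3, -1.3, -0.2]
opening: 0.699
grip_force: 0.0
```

{"op": "jog_arm", "data": {"moves": [[[0,0,0,0,0,0,70],[0,0,0,0,0,0,70],[0,0,0,0,0,0,70]]]}}

```text
time: 6.0
eef_pos: [0.4744, 0.1019, 0.244]
ee_rot: [0.211, -3.134, -0.0]
wrist_force: [0.6, 0.6, 0.2]
opening: 0.698
grip_force: 0.0
```

```bash
python3 -c "
from h import *
tf();im,c=snap('wrist')
cv2.imwrite('pics/w4.png',im[:,:,::-1])
for P in [(-80,0,80),(-8,0,80),(0,0,92),(-80,0,56),(-80,-80,12),(-80,150,12)]: print(P,proj(fw(np.array(P)/1e3),c)[0].round(1))
"
```

```text
t 6.0 TCPf mm [-38.9  -2.6 134. ] yawx 179.97 z [-0.  0. -1.] Ff [0.65 0.54 0.2 ] op 0.698 gf 0.0
(-80, 0, 80) [323.9 152.7]
(-8, 0, 80) [323.5 261.8]
(0, 0, 92) [323.7 282.1]
(-80, 0, 56) [323.4 147.3]
(-80, -80, 12) [222.7 140.2]
(-80, 150, 12) [508.3 140.9]
```

View pics/w4.png

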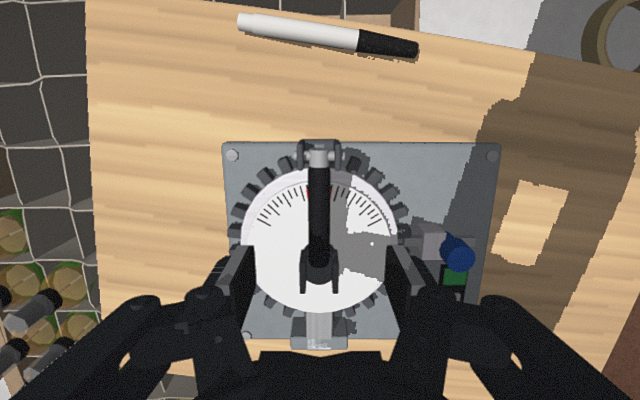

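{"op": "jog_arm", "data": {"moves": [[[0,0,2.5,0,0,0,50],[0,0,2.5,0,0,0,50],[0.1,0,2.0,0,0,0,45],[0,0,0,0,0,0,30],[0,0,0,0,0,0,10],[0,0,0,0,0,0,5],[0,0,0,0,0,0,5],[0,0,0,0,0,0,5]]], "squeeze": 20}}

```text
time: 6.85
eef_pos: [0.4733, 0.1015, 0.1745]
ee_rot: [0.211, -3.134, -0.0]
wrist_force: [-3.3, -1.0, -2.3]
opening: 0.152
grip_force: 20.1
```

```bash
python3 -c "
import numpy as np
np.save('f.npy',[.5129,.1072,.11,.1345])
from h import *
tf();print(get_state()['wrist_force'])
for k in range(0,10): 
  a=np.radians(11*k);r=40;print(11*k,-80+r*np.cos(a),80+r*np.sin(a))"
```

```text
t 6.85 TCPf mm [-40.   -0.3  64.5] yawx -179.99 z [-0.  0. -1.] Ff [-3.43 -0.57 -2.26] op 0.152 gf 20.1
[-3.32275502 -1.02206757 -2.25633234]
0 -40.0 80.0
11 -40.73491266209344 87.63235981506179
22 -42.9126458173285 94.98426373663648
33 -46.453177282183034 101.78556140060108
44 -51.22640798645395 107.78633481835989
55 -57.05694254595815 112.76608177155967
66 -63.73053427696799 116.54181830570403
77 -71.0019578262454 118.9748025914094
88 -78.60402013189996 119.97563308076383
99 -86.25737860160923 119.50753362380551
```

{"op": "jog_arm", "data": {"moves": [[[0.07,0,-0.76,0,0,0,5],[0.22,0,-0.74,0,0,0,5],[0.35,0,-0.68,0,0,0,5],[0.48,0,-0.6,0,0,0,5],[0,0,0,0,0,0,5]]]}}

```text
time: 7.35
eef_pos: [0.4625, 0.0998, 0.2032]
ee_rot: [-0.211, 3.132, -0.0]
wrist_force: [-2.0, -0.4, 0.4]
opening: 0.154
grip_force: 20.4
```

```bash
python3 -c "
from h import *
tf()
im,c=snap('wrist'); cv2.imwrite('pics/w5.png',im[:,:,::-1])"
```

```text
t 7.35 TCPf mm [-51.   -0.6  93.2] yawx 179.99 z [ 0.002 -0.    -1.   ] Ff [-2.04 -0.08  0.42] op 0.154 gf 20.4
```

View pics/w5.png

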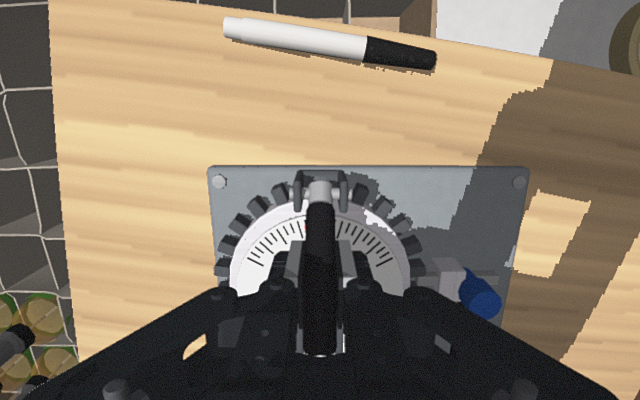

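{"op": "jog_arm", "data": {"moves": [[[0.58,0,-0.5,0,0,0,5],[0.67,0,-0.38,0,0,0,5],[0.73,0,-0.24,0,0,0,5],[0.76,0,-0.1,0,0,0,5],[0.76,0,0.05,0,0,0,5],[0.3,0,0.05,0,0,0,5],[0,0,0,0,0,0,5]]]}}

```text
time: 8.1
eef_pos: [0.4257, 0.0948, 0.2152]
ee_rot: [-0.211, 3.13, -0.001]
wrist_force: [2.7, -0.2, 7.3]
opening: 0.153
grip_force: 19.4
```

```bash
python3 -c "
from h import *
tf()
im,c=snap('wrist'); cv2.imwrite('pics/w6.png',im[:,:,::-1])"
```

```text
t 8.1 TCPf mm [-88.1  -0.6 105.2] yawx 180.0 z [ 0.005 -0.001 -1.   ] Ff [ 2.61 -0.55  7.27] op 0.153 gf 19.4
```

View pics/w6.png

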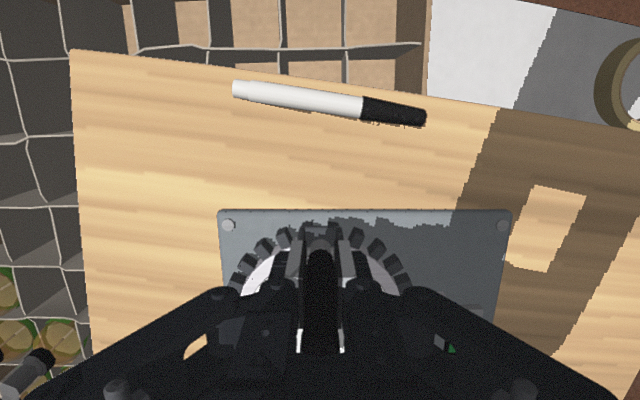

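{"op": "jog_arm", "data": {"moves": [[[0,0,0,0,0,0,60],[0,0,0,0,0,0,60],[0,0,0,0,0,0,60],[-2.0,0,-2.2,0,0,0,60],[-2.3,0,0,0,0,0,30],[0,0,0,0,0,0,0],[0,0,0,0,0,0,0],[0,0,0,0,0,0,0]]]}}

```text
time: 8.95
eef_pos: [0.4661, 0.1005, 0.2342]
ee_rot: [0.211, -3.132, -0.0]
wrist_force: [-0.8, 0.0, 0.4]
opening: -0.001
grip_force: 0.0
```

{"op": "jog_arm", "data": {"moves": [[[0.6,0,0,0,0,0,0],[0.6,0,0,0,0,0,0],[0.6,0,0,0,0,0,0],[0.4,0,0,0,0,0,0],[0,0,0,0,0,0,0]]]}}

```text
time: 9.45
eef_pos: [0.4452, 0.0976, 0.2353]
ee_rot: [-0.211, 3.134, -0.0]
wrist_force: [0.5, -0.2, 0.1]
opening: 0.003
grip_force: 0.0
```

```bash
python3 -c "
from h import *
tf()"
```

```text
t 9.45 TCPf mm [-68.4  -0.5 125.3] yawx 179.99 z [ 0.001 -0.    -1.   ] Ff [ 0.45 -0.29  0.09] op 0.003 gf 0.0
```

{"op": "jog_arm", "data": {"moves": [[[0.2,0,0,0,0,0,0],[0.2,0,0,0,0,0,0],[0,0,0,0,0,0,0]]]}}

```text
time: 9.75
eef_pos: [0.4439, 0.0972, 0.2357]
ee_rot: [-0.21, 3.128, 0.001]
wrist_force: [9.5, 1.3, -5.0]
opening: -0.001
grip_force: 4.8
```

{"op": "jog_arm", "data": {"moves": [[[0.15,0,0,0,0,0,0],[0.15,0,0,0,0,0,0],[0,0,0,0,0,0,0]]]}}

```text
time: 10.05
eef_pos: [0.4431, 0.0969, 0.2364]
ee_rot: [-0.209, 3.123, 0.001]
wrist_force: [19.1, 2.9, -7.6]
opening: 0.002
grip_force: 8.5
```

```bash
python3 -c "
from h import *
tf()"
```

```text
t 10.05 TCPf mm [-70.5  -0.9 126.4] yawx 179.96 z [ 0.012 -0.    -1.   ] Ff [19.27  0.3  -7.61] op 0.002 gf 8.5
```

{"op": "jog_arm", "data": {"moves": [[[-1.5,0,0,0,0,0,0],[-1.5,0,0,0,0,0,60],[0,0,0,0,0,0,60],[0,0,0,0,0,0,60],[2.0,0,0,0,0,0,60],[2.1,0,1.5,0,0,0,60],[0,0,0,0,0,0,60],[0,0,0,0,0,0,60]]]}}

```text
time: 10.85
eef_pos: [0.4275, 0.0952, 0.2203]
ee_rot: [-0.211, 3.134, -0.0]
wrist_force: [0.7, 0.6, -0.6]
opening: 0.597
grip_force: 0.0
```

```bash
python3 -c "
from h import *
tf()
im,c=snap('wrist'); cv2.imwrite('pics/w7.png',im[:,:,::-1])
print(proj(fw(np.array([(-80,0,80),(-80-40*.1477,0,119.6),(-90.6,0,151)])/1e3),c))"
```

```text
t 10.85 TCPf mm [-86.3  -0.5 110.3] yawx 179.99 z [ 0. -0. -1.] Ff [ 0.76  0.54 -0.65] op 0.597 gf 0.0
[[320.37541755 242.09866996]
 [320.48289196 266.02341205]
 [320.61907985 296.36259552]]
```

View pics/w7.png

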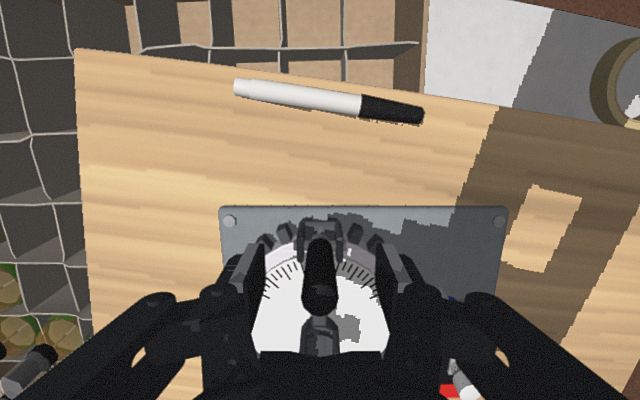

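{"op": "jog_arm", "data": {"moves": [[[0,0,0,0,0,0,30],[0,0,0,0,0,0,30],[0,0,0,0,0,0,30],[-0.01,0.45,0,0,0,3,30],[-0.01,0.45,0,0,0,3,30],[0,0,0,0,0,0,30]]]}}

```text
time: 11.5
eef_pos: [0.427, 0.1044, 0.2202]
ee_rot: [-0.047, 3.141, 0.0]
wrist_force: [0.4, -0.7, -0.3]
opening: 0.302
grip_force: 0.0
```

{"op": "jog_arm", "data": {"moves": [[[-0.01,0.45,0,0,0,3,30],[0,0,0,0,0,0,30]]]}}

```text
time: 11.7
eef_pos: [0.427, 0.1087, 0.2201]
ee_rot: [0.034, 3.141, 0.0]
wrist_force: [-0.2, -0.7, -1.2]
opening: 0.298
grip_force: 0.0
```

{"op": "jog_arm", "data": {"moves": [[[-0.01,0.45,0,0,0,3,30],[0,0,0,0,0,0,30],[0,0,0,0,0,0,30]]]}}

```text
time: 12.0
eef_pos: [0.427, 0.113, 0.2201]
ee_rot: [-0.114, -3.139, 0.0]
wrist_force: [-0.7, -1.2, -0.9]
opening: 0.3
grip_force: 0.0
```

```bash
cat >> h.py <<'E'
def tang():
    s=get_state(); M=R.from_rotvec(s['ee_rot']).as_matrix(); print('tool force',(M.T@s['wrist_force']).round(2)); tf()
    Rf=R.from_euler('z',YAW).as_matrix(); p=((s['eef_pos']-F)@Rf*1e3); print('rad',np.hypot(*p[:2]).round(1),'ang',np.degrees(np.arctan2(-p[1],-p[0])).round(2))
E
python3 -c "
from h import *
tang()"
```

```text
tool force [ 0.6  -1.21  0.93]
t 12.0 TCPf mm [-84.3  17.3 110.1] yawx 168.15 z [-0. -0. -1.] Ff [-0.83 -1.06 -0.93] op 0.3 gf 0.0
rad 86.1 ang -11.57
```

{"op": "jog_arm", "data": {"moves": [[[-0.01,0.45,0,0,0,3,30],[0,0,0,0,0,0,30],[0,0,0,0,0,0,30]]]}}

```text
time: 12.3
eef_pos: [0.4274, 0.1175, 0.2201]
ee_rot: [-0.196, -3.135, 0.0]
wrist_force: [0.9, 0.0, -0.0]
opening: 0.304
grip_force: 0.0
```

```bash
python3 -c "
from h import *
tang()"
```

```text
tool force [-0.91  0.15  0.01]
t 12.3 TCPf mm [-83.3  21.6 110.1] yawx 165.13 z [-0. -0. -1.] Ff [ 0.92 -0.09 -0.01] op 0.304 gf 0.0
rad 86.1 ang -14.55
```

{"op": "jog_arm", "data": {"moves": [[[-0.01,0.45,0,0,0,3,30],[0,0,0,0,0,0,30],[0,0,0,0,0,0,30]]]}}

```text
time: 12.6
eef_pos: [0.4281, 0.1218, 0.2201]
ee_rot: [-0.278, -3.129, 0.0]
wrist_force: [-0.1, -1.1, 0.6]
opening: 0.303
grip_force: 0.4
```

```bash
python3 -c "
from h import *
tang()"
```

```text
tool force [-0.05 -1.12 -0.57]
t 12.6 TCPf mm [-82.   25.9 110.1] yawx 162.13 z [-0. -0. -1.] Ff [-0.29 -1.08  0.57] op 0.303 gf 0.4
rad 86.0 ang -17.5
```

{"op": "jog_arm", "data": {"moves": [[[-0.01,0.3,0,0,0,2,30],[0,0,0,0,0,0,30],[0,0,0,0,0,0,30]]]}}

```text
time: 12.9
eef_pos: [0.4287, 0.1246, 0.2201]
ee_rot: [-0.334, -3.124, 0.001]
wrist_force: [0.1, -3.1, 0.4]
opening: 0.297
grip_force: 1.4
```

```bash
python3 -c "
from h import *
tang()"
```

```text
tool force [-0.71 -2.99 -0.39]
t 12.9 TCPf mm [-81.1  28.6 110.1] yawx 160.09 z [-0. -0. -1.] Ff [-0.35 -3.05  0.39] op 0.297 gf 1.4
rad 85.9 ang -19.41
```

```bash
python3 -c "
from h import *
a=[]
for i in range(6):
    im,c=snap('wrist'); s=get_state(); M=R.from_rotvec(s['ee_rot']).as_matrix(); a.append(np.r_[M.T@s['wrist_force'],s['grip_force']])
print(np.round(a,2),np.mean(a,0)); cv2.imwrite('pics/cw.png',im[:,:,::-1])
tang()"
```

```text
[[ 0.02 -3.19 -0.53  1.44]
 [-1.22 -2.88  0.43  1.52]
 [-0.38 -3.36 -0.43  1.61]
 [-0.83 -3.69  0.    1.66]
 [-0.42 -2.78  0.49  1.67]
 [ 0.26 -3.57 -0.34  1.68]] [-0.42812363 -3.24362942 -0.06288643  1.59452623]
tool force [ 0.26 -3.57 -0.34]
t 13.2 TCPf mm [-81.   28.7 110.1] yawx 160.01 z [-0. -0. -1.] Ff [-1.46 -3.27  0.34] op 0.299 gf 1.7
rad 85.9 ang -19.51
```

{"op": "jog_arm", "data": {"moves": [[[-0.02,-0.6,0,0,0,-4,30],[-0.02,-0.6,0,0,0,-4,30],[-0.02,-0.6,0,0,0,-4,30],[-0.02,-0.6,0,0,0,-4,30],[-0.02,-0.6,0,0,0,-4,30],[-0.02,-0.6,0,0,0,-4,30],[-0.02,-0.6,0,0,0,-4,30],[0,0,0,0,0,0,30]]]}}

```text
time: 14.0
eef_pos: [0.4301, 0.0834, 0.2201]
ee_rot: [-0.429, 3.112, 0.001]
wrist_force: [-0.8, 0.3, -0.0]
opening: 0.296
grip_force: 0.0
```

{"op": "jog_arm", "data": {"moves": [[[-0.01,-0.45,0,0,0,-3,30],[0,0,0,0,0,0,30],[0,0,0,0,0,0,30]]]}}

```text
time: 14.3
eef_pos: [0.4312, 0.0795, 0.2201]
ee_rot: [-0.507, 3.1, 0.001]
wrist_force: [-0.1, -0.1, -1.1]
opening: 0.299
grip_force: 0.0
```

```bash
cat >> h.py <<'E'
def av(n=4):
    a=[]
    for i in range(n):
        read_camera('wrist'); s=get_state(); M=R.from_rotvec(s['ee_rot']).as_matrix(); a.append(np.r_[M.T@s['wrist_force'],s['grip_force']])
    print('mean',np.mean(a,0).round(2)); tang()
E
python3 -c "
from h import *
av()"
```

```text
mean [-0.15 -0.01  0.26  0.  ]
tool force [-0.29 -0.54 -0.07]
t 14.5 TCPf mm [-84.7 -16.6 110.1] yawx -169.04 z [ 0.  0. -1.] Ff [ 0.38 -0.48  0.07] op 0.303 gf 0.0
rad 86.3 ang 11.12
```

{"op": "jog_arm", "data": {"moves": [[[-0.01,-0.45,0,0,0,-3,30],[0,0,0,0,0,0,30],[0,0,0,0,0,0,30]]]}}

```text
time: 14.8
eef_pos: [0.4328, 0.0749, 0.2201]
ee_rot: [0.589, -3.086, -0.0]
wrist_force: [-0.1, -0.3, 0.3]
opening: 0.299
grip_force: 0.0
```

```bash
python3 -c "
from h import *
av()"
```

```text
mean [-0.22  0.4   0.2   0.  ]
tool force [0.44 0.39 0.39]
t 15.0 TCPf mm [-83.7 -21.2 110. ] yawx -166.04 z [-0.  0. -1.] Ff [-0.52  0.28 -0.39] op 0.304 gf 0.0
rad 86.4 ang 14.21
```

{"op": "jog_arm", "data": {"moves": [[[-0.01,-0.45,0,0,0,-3,30],[0,0,0,0,0,0,30],[0,0,0,0,0,0,30]]]}}

```text
time: 15.3
eef_pos: [0.4345, 0.0708, 0.2201]
ee_rot: [0.669, -3.069, -0.0]
wrist_force: [0.1, -0.5, -0.4]
opening: 0.303
grip_force: 0.0
```

```bash
python3 -c "
from h import *
av()"
```

```text
mean [-0.03  0.47  0.1   0.  ]
tool force [-0.07  0.85  0.08]
t 15.5 TCPf mm [-82.6 -25.5 110.1] yawx -163.04 z [-0.  0. -1.] Ff [-0.18  0.83 -0.08] op 0.297 gf 0.0
rad 86.4 ang 17.19
```

{"op": "jog_arm", "data": {"moves": [[[-0.01,-0.38,0,0,0,-2.5,30],[0,0,0,0,0,0,30],[0,0,0,0,0,0,30]]]}}

```text
time: 15.8
eef_pos: [0.4362, 0.0673, 0.2201]
ee_rot: [-0.737, 3.054, -0.0]
wrist_force: [-0.2, 0.5, 0.9]
opening: 0.301
grip_force: 0.0
```

```bash
python3 -c "
from h import *
av()"
```

```text
mean [-0.14  0.    0.28  0.  ]
tool force [ 0.36 -0.45 -0.54]
t 16.0 TCPf mm [-81.3 -29.2 110.1] yawx -160.53 z [ 0. -0. -1.] Ff [-0.19 -0.54  0.54] op 0.3 gf 0.0
rad 86.4 ang 19.74
```

{"op": "jog_arm", "data": {"moves": [[[-0.01,-0.45,0,0,0,-3,30],[0,0,0,0,0,0,30],[0,0,0,0,0,0,30]]]}}

```text
time: 16.3
eef_pos: [0.4383, 0.0634, 0.2201]
ee_rot: [0.816, -3.034, -0.0]
wrist_force: [0.6, -0.6, -1.0]
opening: 0.301
grip_force: 0.0
```

```bash
python3 -c "
from h import *
av()"
```

```text
mean [-0.17  0.02 -0.53  0.  ]
tool force [-0.46  0.23 -0.08]
t 16.5 TCPf mm [-79.7 -33.4 110.1] yawx -157.54 z [ 0.  0. -1.] Ff [0.34 0.39 0.08] op 0.302 gf 0.0
rad 86.4 ang 22.71
```

{"op": "jog_arm", "data": {"moves": [[[-0.01,-0.45,0,0,0,-3,30],[0,0,0,0,0,0,30],[0,0,0,0,0,0,30]]]}}

```text
time: 16.8
eef_pos: [0.4407, 0.0595, 0.2201]
ee_rot: [0.895, -3.011, -0.0]
wrist_force: [-0.3, 0.4, 0.7]
opening: 0.303
grip_force: 0.0
```

```bash
python3 -c "
from h import *
av()"
```

```text
mean [ 0.08 -0.14  0.27  0.  ]
tool force [0.58 0.13 0.18]
t 17.0 TCPf mm [-77.9 -37.5 110.1] yawx -154.54 z [-0. -0. -1.] Ff [-0.58 -0.13 -0.18] op 0.303 gf 0.0
rad 86.5 ang 25.69
```

{"op": "jog_arm", "data": {"moves": [[[-0.01,-0.45,0,0,0,-3,30],[0,0,0,0,0,0,30],[0,0,0,0,0,0,30]]]}}

```text
time: 17.3
eef_pos: [0.4432, 0.0559, 0.2201]
ee_rot: [0.974, -2.987, -0.0]
wrist_force: [0.1, -0.5, 0.7]
opening: 0.3
grip_force: 0.0
```

```bash
python3 -c "
from h import *
av()
im,c=snap('wrist'); g=im.max(2); print(regions_of('handle_grip','wrist')[0]['bbox'] if regions_of('handle_grip','wrist') else None); print(g[300,240:400:5].tolist())"
```

```text
mean [-0.06 -0.12  0.09  0.  ]
tool force [0.03 0.83 0.31]
t 17.5 TCPf mm [-75.9 -41.5 110.1] yawx -151.54 z [-0.  0. -1.] Ff [-0.42  0.71 -0.31] op 0.298 gf 0.0
rad 86.5 ang 28.66
[422.9, 368.4, 451.0, 396.6]
[34, 35, 41, 38, 44, 38, 28, 25, 31, 30, 77, 130, 130, 130, 130, 61, 42, 43, 45, 35, 39, 41, 34, 46, 35, 48, 39, 39, 33, 30, 34, 32]
```

{"op": "jog_arm", "data": {"moves": [[[-0.01,-0.45,0,0,0,-3,30],[0,0,0,0,0,0,30],[0,0,0,0,0,0,30]]]}}

```text
time: 17.95
eef_pos: [0.446, 0.0522, 0.2201]
ee_rot: [1.052, -2.96, -0.0]
wrist_force: [-0.9, -0.0, -0.9]
opening: 0.3
grip_force: 0.0
```

```bash
python3 -c "
from h import *
av()"
```

```text
mean [ 0.25 -0.19 -0.07  0.  ]
tool force [-0.23 -0.26 -0.51]
t 18.15 TCPf mm [-73.7 -45.4 110.1] yawx -148.54 z [ 0. -0. -1.] Ff [ 0.33 -0.1   0.51] op 0.298 gf 0.0
rad 86.6 ang 31.66
```

{"op": "jog_arm", "data": {"moves": [[[-0.02,-0.45,0,0,0,-3,30],[0,0,0,0,0,0,30],[0,0,0,0,0,0,30]]]}}

```text
time: 18.45
eef_pos: [0.449, 0.0489, 0.22]
ee_rot: [1.129, -2.932, -0.0]
wrist_force: [0.2, -0.2, -0.6]
opening: 0.3
grip_force: 0.0
```

```bash
python3 -c "
from h import *
av()"
```

```text
mean [ 0.29  0.34 -0.14  0.  ]
tool force [0.27 0.87 0.52]
t 18.65 TCPf mm [-71.2 -49.2 110.1] yawx -145.54 z [ 0. -0. -1.] Ff [-0.71  0.57 -0.52] op 0.299 gf 0.0
rad 86.5 ang 34.63
```

{"op": "jog_arm", "data": {"moves": [[[-0.02,-0.45,0,0,0,-3,30],[0,0,0,0,0,0,30],[0,0,0,0,0,0,30]]]}}

```text
time: 18.95
eef_pos: [0.4521, 0.0457, 0.2201]
ee_rot: [1.205, -2.901, -0.0]
wrist_force: [0.1, 0.5, -0.5]
opening: 0.296
grip_force: 0.0
```

```bash
python3 -c "
from h import *
av()"
```

```text
mean [-0.17 -0.03  0.55  0.  ]
tool force [-1.04  0.25 -0.12]
t 19.15 TCPf mm [-68.5 -52.7 110.1] yawx -142.54 z [ 0.  0. -1.] Ff [0.67 0.83 0.12] op 0.298 gf 0.0
rad 86.4 ang 37.61
```

{"op": "jog_arm", "data": {"moves": [[[-0.01,-0.3,0,0,0,-2,30],[0,0,0,0,0,0,30],[0,0,0,0,0,0,30]]]}}

```text
time: 19.45
eef_pos: [0.4544, 0.0437, 0.2201]
ee_rot: [-1.256, 2.879, -0.0]
wrist_force: [0.0, -0.5, 0.3]
opening: 0.298
grip_force: 0.0
```

```bash
python3 -c "
from h import *
av()"
```

```text
mean [-0.42  0.12 -0.24  0.  ]
tool force [ 0.45 -0.29  0.25]
t 19.65 TCPf mm [-66.5 -55.1 110.1] yawx -140.53 z [ 0. -0. -1.] Ff [-0.16 -0.51 -0.25] op 0.3 gf 0.0
rad 86.4 ang 39.63
```

{"op": "jog_arm", "data": {"moves": [[[-0.01,-0.38,0,0,0,-2.5,30],[0,0,0,0,0,0,30],[0,0,0,0,0,0,30]]]}}

```text
time: 19.95
eef_pos: [0.4572, 0.0411, 0.2201]
ee_rot: [1.318, -2.852, 0.0]
wrist_force: [0.0, 1.1, 0.2]
opening: 0.299
grip_force: 0.0
```

```bash
python3 -c "
from h import *
av()"
```

```text
mean [ 0.06 -0.1  -0.1   0.  ]
tool force [0.27 0.38 0.14]
t 20.15 TCPf mm [-64.  -58.  110.1] yawx -138.03 z [ 0. -0. -1.] Ff [-0.46  0.11 -0.14] op 0.304 gf 0.0
rad 86.4 ang 42.15
```

{"op": "jog_arm", "data": {"moves": [[[-0.01,-0.38,0,0,0,-2.5,30],[0,0,0,0,0,0,30],[0,0,0,0,0,0,30]]]}}

```text
time: 20.45
eef_pos: [0.46, 0.0389, 0.22]
ee_rot: [1.38, -2.822, -0.0]
wrist_force: [-1.1, 1.5, 0.5]
opening: 0.295
grip_force: 0.5
```

```bash
python3 -c "
from h import *
av()"
```

```text
mean [ 0.04  1.48 -1.04  0.56]
tool force [-0.1   1.54 -0.91]
t 20.65 TCPf mm [-61.5 -60.7 110.1] yawx -135.53 z [-0.  0. -1.] Ff [-1.    1.17  0.92] op 0.299 gf 0.6
rad 86.4 ang 44.6
```

{"op": "jog_arm", "data": {"moves": [[[-0.01,-0.24,0,0,0,-1.6,30],[0,0,0,0,0,0,30],[0,0,0,0,0,0,30]]]}}

```text
time: 20.95
eef_pos: [0.462, 0.0374, 0.2201]
ee_rot: [1.42, -2.802, -0.0]
wrist_force: [-3.5, 1.7, 1.5]
opening: 0.298
grip_force: 1.3
```

```bash
python3 -c "
from h import *
av(6)"
```

```text
mean [ 0.26  3.02 -1.39  1.46]
tool force [-0.32  3.91 -1.32]
t 21.25 TCPf mm [-59.8 -62.3 110. ] yawx -133.91 z [-0.  0. -1.] Ff [-2.6   2.95  1.32] op 0.299 gf 1.6
rad 86.3 ang 46.19
```

{"op": "jog_arm", "data": {"moves": [[[-0.02,0.4,0,0,0,2.6,30],[-0.02,0.4,0,0,0,2.6,30],[0,0,0,0,0,0,50],[0,0,-3,0,0,0,50],[0,0,-4.5,0,0,0,50],[0,0,-4.5,0,0,0,50],[0,0,-3,0,0,8,50],[0,0,0,0,0,8,0]]]}}

```text
time: 22.05
eef_pos: [0.4585, 0.0419, 0.3758]
ee_rot: [-0.872, 3.008, -0.008]
wrist_force: [0.1, 0.5, -0.6]
opening: 0.344
grip_force: 0.0
```

{"op": "jog_arm", "data": {"moves": [[[0,0,0,0,0,8,0],[0,0,0,0,0,8,0],[0,0,0,0,0,8,0],[-3.0,0,0,0,0,0,0],[0,0,0,0,0,0,0],[0,0,0,0,0,0,0]]]}}

```text
time: 22.65
eef_pos: [0.486, 0.0468, 0.3697]
ee_rot: [0.237, -3.132, 0.0]
wrist_force: [-0.0, 0.1, -0.2]
opening: -0.001
grip_force: 0.0
```

```bash
cat > nd.py <<'E'
from h import *
tf(); im,c=snap('wrist','nd.png')
a=im.astype(int); red=((a[...,0]>110)&(a[...,0]-a[...,1]>60)&(a[...,0]-a[...,2]>60)).astype(np.uint8)
n,l,st,ce=cv2.connectedComponentsWithStats(red)
Rf=R.from_euler('z',YAW).as_matrix()
for i in range(1,n):
    if st[i,4]<6: continue
    uv=np.argwhere(l==i)[:,::-1]; P=(ray(uv,c,F[2]+.048)-F)@Rf*1e3
    r=np.hypot(P[:,0],P[:,1]); k=r.argsort()[-4:]
    print(st[i],ce[i].round(0),'rmax',r.max().round(1),'tip',P[k].mean(0).round(1),'tip ang',np.degrees(np.arctan2(-P[k,1].mean(),-P[k,0].mean())).round(1))
for t in ['needle_p','needle_n','lock_knob','verdict_knob','feeder']:
    for r in regions_of(t,'wrist')[:3]: ys,xs=np.nonzero(r['region']); print(t,round(r['score'],2),np.round(r['bbox']),xs.mean().round(1),ys.mean().round(1))
E
python3 nd.py
```

```text
t 22.65 TCPf mm [-34.8 -56.2 259.7] yawx -179.04 z [-0.001 -0.    -1.   ] Ff [ 0.    0.13 -0.2 ] op -0.001 gf 0.0
[373 159  17  34 124] [381. 176.] rmax 50.1 tip [-46.4  17.4  48. ] tip ang -20.6
[335 170  13  13  37] [340. 175.] rmax 51.3 tip [-32.7 -39.1  48. ] tip ang 50.1
[446 261  16  11 163] [453. 266.] rmax 143.7 tip [ 86.3 114.3  48. ] tip ang -127.1
needle_p 0.71 [372. 162. 390. 195.] 381.4 174.9
needle_p 0.35 [450. 236. 472. 262.] 462.2 249.5
needle_n 0.71 [372. 162. 390. 195.] 381.4 174.9
needle_n 0.35 [450. 236. 472. 262.] 462.2 249.5
lock_knob 0.9 [422. 189. 474. 216.] 456.7 201.9
verdict_knob 0.71 [374. 161. 393. 192.] 380.8 176.1
verdict_knob 0.69 [451. 236. 476. 263.] 461.4 248.9
verdict_knob 0.68 [316.  36. 437.  74.] 376.3 54.1
feeder 0.69 [298. 126. 493. 277.] 394.4 195.1
```

```bash
python3 -c "
from h import *
c=calibration('wrist')
for P in [(65,120,43),(65,120,54),(0,105,48),(0,105,60),(-80,-80,12),(-80,150,12)]: print(P,proj(fw(np.array(P)/1e3),c)[0].round(1))"
```

```text
(65, 120, 43) [464.4 252.1]
(65, 120, 54) [468.3 256.2]
(0, 105, 48) [461.4 201.6]
(0, 105, 60) [465.8 204.8]
(-80, -80, 12) [299.8 124.1]
(-80, 150, 12) [495.1 128.4]
```

{"op": "jog_arm", "data": {"moves": [[[-1.7,4.4,0,0,0,1,0],[-1.7,4.4,0,0,0,0,0],[-1.6,4.4,0,0,0,0,0],[-1.6,4.4,2,0,0,0,0],[0,0,4.5,0,0,0,0],[0,0,4.5,0,0,0,0],[0,0,0,0,0,0,0],[0,0,0,0,0,0,0]]]}}

```text
time: 23.75
eef_pos: [0.5267, 0.2294, 0.261]
ee_rot: [0.208, -3.134, 0.0]
wrist_force: [0.2, -0.3, 1.4]
opening: 0.004
grip_force: 0.0
```

```bash
python3 -c "
from h import *
tf(); snap('wrist')
c=calibration('wrist')
for P in [(65,120,43),(0,105,48)]: print(P,proj(fw(np.array(P)/1e3),c)[0].round(1))
for t in ['lock_knob','verdict_knob']:
    for r in regions_of(t,'wrist')[:2]: ys,xs=np.nonzero(r['region']); print(t,round(r['score'],2),np.round(r['bbox']),xs.mean().round(1),ys.mean().round(1))
"
```

```text
t 23.75 TCPf mm [ 30.1 119.2 151. ] yawx 179.89 z [-0.001 -0.    -1.   ] Ff [ 0.11 -0.33  1.38] op 0.004 gf 0.0
(65, 120, 43) [320.7 232.8]
(0, 105, 48) [300.7 155.2]
lock_knob 0.7 [256. 144. 330. 179.] 299.2 159.6
verdict_knob 0.75 [308. 215. 331. 242.] 319.4 228.4
verdict_knob 0.38 [  2.  50. 176. 186.] 74.0 91.0
```

{"op": "jog_arm", "data": {"moves": [[[0,0,4,0,0,0,0],[-0.2,0,4,0,0,0,0],[0,0,2.4,0,0,0,0],[0,0,0,0,0,0,0],[-0.7,0,0,0,0,0,0],[-0.7,0,0,0,0,0,0],[-0.7,0,0,0,0,0,0],[0,0,0,0,0,0,0]]]}}

```text
time: 24.7
eef_pos: [0.5522, 0.2329, 0.1587]
ee_rot: [-0.207, 3.13, 0.001]
wrist_force: [-0.1, -0.7, 0.4]
opening: -0.004
grip_force: 0.3
```

{"op": "jog_arm", "data": {"moves": [[[-0.4,0,0,0,0,0,0],[-0.3,0,0,0,0,0,0],[0,0,0,0,0,0,0]]]}}

```text
time: 25.0
eef_pos: [0.5567, 0.2335, 0.1562]
ee_rot: [0.208, -3.134, 0.0]
wrist_force: [-0.3, -0.5, 0.2]
opening: -0.006
grip_force: 0.0
```

```bash
python3 -c "
from h import *
tf()
"
```

```text
t 25.0 TCPf mm [ 60.4 119.3  46.2] yawx 179.89 z [-0. -0. -1.] Ff [-0.38 -0.45  0.18] op -0.006 gf 0.0
```

{"op": "jog_arm", "data": {"moves": [[[-0.3,0,0,0,0,0,0],[-0.3,0,0,0,0,0,0],[0,0,0,0,0,0,0]]]}}

```text
time: 25.3
eef_pos: [0.5625, 0.2343, 0.1561]
ee_rot: [0.208, -3.134, 0.0]
wrist_force: [-1.6, 0.2, 0.5]
opening: -0.003
grip_force: 0.5
```

```bash
python3 -c "
from h import *
tf(); snap('wrist')
c=calibration('wrist')
for P in [(65,120,43),(75,120,43),(85,120,43)]: print(P,proj(fw(np.array(P)/1e3),c)[0].round(1))
for t in ['verdict_knob']:
    for r in regions_of(t,'wrist')[:2]: ys,xs=np.nonzero(r['region']); print(t,round(r['score'],2),np.round(r['bbox']),xs.mean().round(1),ys.mean().round(1))
"
```

```text
t 25.3 TCPf mm [ 66.2 119.3  46.1] yawx 179.89 z [-0.001  0.    -1.   ] Ff [-1.54  0.37  0.51] op -0.003 gf 0.5
(65, 120, 43) [320.9 250.8]
(75, 120, 43) [320.9 269.4]
(85, 120, 43) [320.9 287.2]
```

{"op": "jog_arm", "data": {"moves": [[[-0.3,0,0,0,0,0,0],[-0.2,0,0,0,0,0,0],[0,0,0,0,0,0,0]]]}}

```text
time: 25.7
eef_pos: [0.5635, 0.2345, 0.1558]
ee_rot: [0.208, -3.125, 0.002]
wrist_force: [-16.6, -3.9, 9.1]
opening: 0.001
grip_force: 8.5
```

```bash
python3 -c "
from h import *
tf()
"
```

```text
t 25.7 TCPf mm [ 67.2 119.4  45.8] yawx 179.93 z [-0.01  -0.001 -1.   ] Ff [-16.96  -1.63   9.08] op 0.001 gf 8.5
```

At the stop (17 N, stiff). Back off, rise and check everything.

{"op": "jog_arm", "data": {"moves": [[[0.5,0,0,0,0,0,0],[0.8,0,0,0,0,0,0],[0,0,-4,0,0,0,0],[0,0,-4.5,0,0,0,0],[0,0,-4.5,0,0,0,0],[2,-2,-4.5,0,0,0,0],[3,-3.5,-3,0,0,0,0],[0,0,0,0,0,0,0]]]}}

```text
time: 26.5
eef_pos: [0.5163, 0.1749, 0.3623]
ee_rot: [-0.205, 3.124, -0.001]
wrist_force: [1.0, 0.5, 0.4]
opening: -0.0
grip_force: 0.0
```

{"op": "jog_arm", "data": {"moves": [[[2,-4,0,0,0,0,0],[0,0,0,0,0,0,0],[0,0,0,0,0,0,0]]]}}

```text
time: 26.8
eef_pos: [0.5012, 0.1343, 0.3557]
ee_rot: [-0.206, 3.134, 0.001]
wrist_force: [-0.5, 0.7, 0.5]
opening: -0.001
grip_force: 0.0
```

```bash
python3 nd.py; python3 -c "
from h import *
c=calibration('wrist')
for P in [(85,120,43),(65,120,43),(0,105,48),(0,125,48)]: print(P,proj(fw(np.array(P)/1e3),c)[0].round(1))"
```

```text
t 26.8 TCPf mm [ -8.   28.5 245.7] yawx 179.8 z [ 0.  0. -1.] Ff [-0.42  0.76  0.52] op -0.001 gf 0.0
[295 134  17  37 136] [303. 152.] rmax 49.9 tip [-46.1  18.2  48. ] tip ang -21.6
[386 244   7  12  57] [388. 250.] rmax 141.6 tip [ 88.6 109.   48. ] tip ang -129.1
needle_p 0.66 [192. 100. 426. 261.] 322.7 174.9
needle_p 0.64 [293. 130. 311. 170.] 302.5 151.5
needle_n 0.66 [192. 100. 426. 261.] 322.7 174.9
needle_n 0.64 [293. 130. 311. 170.] 302.5 151.5
lock_knob 0.78 [355. 168. 410. 193.] 389.8 179.5
verdict_knob 0.81 [390. 236. 407. 263.] 398.3 249.2
feeder 0.84 [190. 101. 429. 262.] 322.6 175.0
(85, 120, 43) [398.7 250.1]
(65, 120, 43) [400.  233.9]
(0, 105, 48) [391.1 178.6]
(0, 125, 48) [409.9 178.6]
```

```bash
python3 -c "
from station import *
print(hand_in())"
```

```text
the job is handed in; nothing more can be done
None
```

The coupling is worn: after rocking both ways to about 3 N, the needle tips stand about 70° apart. I slid the verdict knob fully to the red end, left the lock slide in and the handle out at its stop, and handed the job in.

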